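# Push the filter selector round to the cross and confirm

## Task

Push the upright tab of the light-source filter selector round until it points at the cross-shaped marker, then press the button in the middle of the selector fully down and let it come up again. Only push and press: do not pick anything up, do not press the button before the tab is at the cross, leave the tab at the cross, and leave the small things standing around where they are.

Things in the scene. Friction and masses are not known exactly. Their poses are not given: they have to be found in the camera images.
- selector_base: Fixed filter selector: white plate 154 x 184 mm, 18 mm high, with an aluminium wheel 112 mm across (top z = 34 mm) round a fixed centre post (32 mm across, top z = 42 mm). Origin: on the wheel's vertical axis, at the underside. Its -x is the front, roughly towards the robot; the plate reaches 92 mm to front and sides, 62 mm to the back. Microscopes up to 0.52 m tall stand left of it and behind it.
- selector (a joint): Angle of the wheel in rad, from -1.75 to 1.75 (end stops). 0 = the tab points to the front (-x of selector_base); grows counter-clockwise seen from above. There are no clicks: it turns with even friction (about 2 N at the tab), stays where it is left and does not coast. A push in either direction works.
- tab (a point): Middle of the top edge of the wheel's black upright tab, z = 65 mm, 48 mm from the axis. The tab is a radial paddle 24 mm long (36 to 60 mm from the axis), 8 mm thick, standing 31 mm above the wheel's face; it is pushed on either flat side and turns with the wheel. The point's x points to the axis, so the tab points along its -x.
- aim (a point): Point on the wheel's pointing line, straight out from the axis through the tab, 79 mm from the axis at z = 23 mm: it lies over the middle of a marker when the tab points exactly at that marker. Turns with the wheel.
- mark_cross: The wanted marker: a black plus-shaped cross, 26 mm across with arms 7 mm wide, 5 mm high, fixed on the base plate. Origin: centre of its underside, 79 mm from the axis, z = 18 mm. Which of the four places it has differs from start to start. The markers lie 30 and 75 degrees to either side of the base's front.
- mark_bar: Other marker: a black straight bar 26 x 8 mm, 5 mm high. Origin: centre of its underside.
- mark_disc: Other marker: a black solid disc 24 mm across, 5 mm high. Origin: centre of its underside.
- mark_ring: Other marker: a black open ring 24 mm across, 5 mm high. Origin: centre of its underside.
- confirm (a joint): Travel of the button in m: 0 = up, 0.006 = fully down. Spring, about 5 N when fully down; comes up when let go.
- button_top (a point): Centre of the top of the round grey push button, 24 mm across, on the wheel's axis, on top of the centre post. Up, its top is at z = 52 mm (10 mm above the post); it is pressed straight down 6 mm.
- vial: Bystander: brown vial with a white cap, 27 mm across, 52 mm high, standing loose on the table. Origin: centre of the underside.
- coverslip_box: Bystander: small grey-white carton 50 x 62 x 22 mm, loose on the table. Origin: centre of the underside.
- petri_dish: Bystander: closed shallow clear dish, 61 mm across, 14 mm high, loose on the table. Origin: centre of the underside.
- objective_can: Bystander: white can with a black screw cap, 38 mm across, 54 mm high, loose on the table. Origin: centre of the underside.

How it is judged:
By the outcome, as a careful person would: the job done as asked, in the order asked, and still so for the second after the job is handed in, with the robot touching nothing.
It also fails if it takes over 58 s, if anything falls off the work surface, if the arm or the gripper's body presses on something with over 40 N, if the wrist force passes 120 N, or if a joint passes its speed limit or range.

## Robot

A 6-joint arm with a two-finger parallel gripper is mounted at the origin on a cart in front of the work surface, level with it; the furniture and walls round the work are solid. World frame = base frame: x ahead of the robot, y to its left, z up, the work surface at z = 0. Lengths are in mm, angles in rad, forces in N, time in s.
With the tool pointing down it reaches from about 400 to 925 mm from the base axis. Payload 12.5 kg.
Tool frame: the origin (TCP) lies on the centre line of the jaws, within the pads' length; the fingertips stand 14 mm ahead of it and the grasp point (between the pads) lies 5 mm behind it; z points along the fingers, x is the direction in which the jaws open and shut, and the axes are right-handed (so a half turn about z gives the same grasp; the last joint's range is limited). The gripper opens to 95 mm and grips with 3 to 60 N. Pads are 20 mm wide; open, the fingers measure 119 mm over their backs; the gripper's body (75 mm by 180 mm) begins 59 mm behind the grasp point.
Start: joints at [-1.424, 0.491, 1.559, -0, 1.092, -0.106], TCP at [156.345, -605.146, 228.661] pointing down, gripper open.
Joint ranges: [-3.1, 3.1], [-0.84, 2.19], [0.05, 2.79], [-1.13, 4.28], [0.06, 2.93], [-2.69, 2.69]. Speed limits (rad/s): [2.22, 2.22, 2.79, 3.14, 3.14, 3.14].

## Interface

Orientations are given as [roll, pitch, yaw] about the fixed x, y, z axes, in that order (R = Rz(yaw) Ry(pitch) Rx(roll)).
In Python, from cell import state, read_camera, job_done gives the robot as it stands.
- The arm moves only by the shell command python3 -m handwheel 'ROWS'. ROWS is JSON, a list of rows, each an object of numbers: "hand": the finger opening in m, from 0 to 0.0951; "x", "y", "z": the shift along the world's x, y, z in m; "spin": the turn about the world's z in units of 5 degrees (1.0 is 5 degrees). In form: [{"hand": .., "x": .., "y": .., "z": .., "spin": ..}, ...]. A call has 1 to 20 rows; each row is the pose to reach, as a shift and turn from the pose commanded when the call began; what a row does not reach only later rows make up. A row lasts 1/12 s, in which the tool goes at most 41.7 mm and 7.16 degrees, less where a joint would pass 70% of its speed; a pose out of reach is approached as far as the arm can. A call with a gripper value outside its range is refused whole. The fingers move at their own pace and stop on an object; the grip force is fixed at half the most. Time passes only in rows, so rows that repeat a pose let the fingers close. It gives the time, the measured TCP pose, the force and the opening at its end, in the units of the state.
- state(): the state, without advancing time (a new reading comes with each control period).
- read_camera(name): name is "scene" or "side" or "wrist"; returns a dict with "img" (480x640x3 uint8, red, green, blue), "fx", "fy", "cx", "cy" (pixels), "T" (4x4, takes a point from camera to world coordinates). Camera axes: x right, y down, z forward; pixel columns grow to the right and rows downward; lengths in mm; the calibration is good to about 2 mm. A picture is of the moment at which its call begins. There is no depth.
- job_done(): hands the job in, once; it reports no verdict.
The state is a dict: "t": time; "joints": joint angles; "qvel": joint speeds; "tau": joint torques, N m; "eef_pos": TCP position; "tcp_rot": TCP orientation; "ft_force": force on the tool from outside, world axes, zero at the start; "moment": the same for the moment, N m; "opening": opening from 0.0 (shut) to 1.0 (fully open).
Only numpy, scipy, OpenCV 4.12 (cv2) and the standard library are available. Lean on these libraries where they do the work, as an engineer would, in place of code of your own. Each camera call takes 0.05 s, during which the arm holds its last target. There are 200 camera calls.

## Working session

There is one attempt and no reset: what is moved stays moved. The work goes in short steps, Python scripts to look and compute and a shell command to move; the robot and the scene stay as the last step left them, time stands still between calls to the robot, and variables do not carry over. Pictures are saved under pics/ and viewed, about 8 in all and at most 12, crops included, and the job is handed in when it is done.

```bash
mkdir -p pics
cat > h.py <<'E'
import numpy as np,cv2
from cell import state,read_camera,job_done
def snap(n,f):
    c=read_camera(n); cv2.imwrite(f,c["img"][:,:,::-1]); return c
def ray(c,u,v,z):
    T=np.array(c["T"]);d=T[:3,:3]@[(u-c["cx"])/c["fx"],(v-c["cy"])/c["fy"],1];o=T[:3,3]
    return o+d*(z-o[2])/d[2]
def proj(c,p):
    T=np.array(c["T"]);q=T[:3,:3].T@(np.array(p)-T[:3,3]);return c["fx"]*q[0]/q[2]+c["cx"],c["fy"]*q[1]/q[2]+c["cy"]
E
python3 - <<'E'
from h import *
for n in("scene","side"):
    c=snap(n,f"pics/{n}1.png");print(n,np.round(c["T"],2).tolist(),c["fx"])
print(state())
E
```

```text
scene [[0.86, -0.36, 0.36, 175.42], [-0.51, -0.59, 0.62, -880.58], [-0.01, -0.72, -0.69, 671.92], [0.0, 0.0, 0.0, 1.0]] 517.9018132762637
side [[0.99, -0.08, 0.14, 323.99], [-0.16, -0.44, 0.88, -1239.59], [-0.01, -0.89, -0.45, 543.13], [0.0, 0.0, 0.0, 1.0]] 592.1386302025768
{'t': 0.1, 'joints': array([-1.42358636e+00,  4.91525552e-01,  1.55940017e+00,  1.79245172e-05,
        1.09171169e+00, -1.05574044e-01]), 'qvel': array([ 0.00082245, -0.00121324, -0.00043957, -0.00104369,  0.00157412,
        0.00146309]), 'tau': array([ 2.62591340e-03, -6.13623405e+01, -2.58606845e+01,  6.93987287e-02,
        4.69782797e-02, -5.33714751e-05]), 'eef_pos': array([ 156.32376218, -604.91944124,  228.09984051]), 'tcp_rot': array([-3.14146675e+00,  1.03726676e-03, -1.31802052e+00]), 'ft_force': array([-0.72436622, -0.06588717, -0.07558819]), 'moment': array([-0.01308101, -0.03394947, -0.03734992]), 'opening': 1.0010177188966485}
```

View pics/scene1.png

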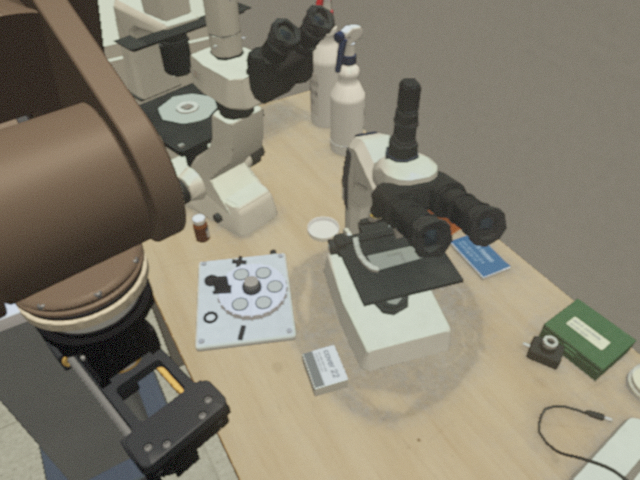

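View pics/side1.png

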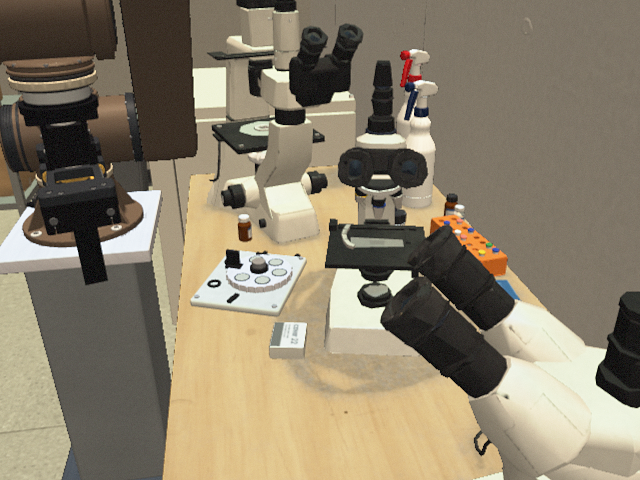

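The scene view shows the button at about (252,285), the tab at (217,283), the cross at (239,261), the ring at (211,317) and the bar at (242,332). The disc is hidden behind the tab. Next I'll turn these pixels into positions.

Run:
```python
from h import *
c=read_camera("scene");s=read_camera("side")
im=c["img"];
a=cv2.resize(im[240:360,180:310],None,fx=5,fy=5,interpolation=cv2.INTER_CUBIC)
cv2.imwrite("pics/crop1.png",a[:,:,::-1])
for n,u,v,z in(("btn",252,280,52),("cross",239,261,23),("ring",211,317,23),("bar",242,332,23)):
    print(n,ray(c,u,v,z).round(1))
for n,u,v,z in(("btn",259,260,52),("ring",214,283,23),("bar",233,298,23),("tabtop",232,250,65),("cover",289,330,22),("vial",245,219,52)):
    print("side",n,ray(s,u,v,z).round(1))
```

```text
btn [ 359.5 -342.1   52. ]
cross [ 367.6 -264.9   23. ]
ring [ 279.4 -354.7   23. ]
bar [ 309.3 -406.3   23. ]
side btn [ 357.9 -338.7   52. ]
side ring [ 278.6 -353.3   23. ]
side bar [ 309.2 -406.9   23. ]
side tabtop [ 313.4 -318.1   65. ]
side cover [ 389.3 -510.    22. ]
side vial [ 342.3 -165.    52. ]
```

View pics/crop1.png

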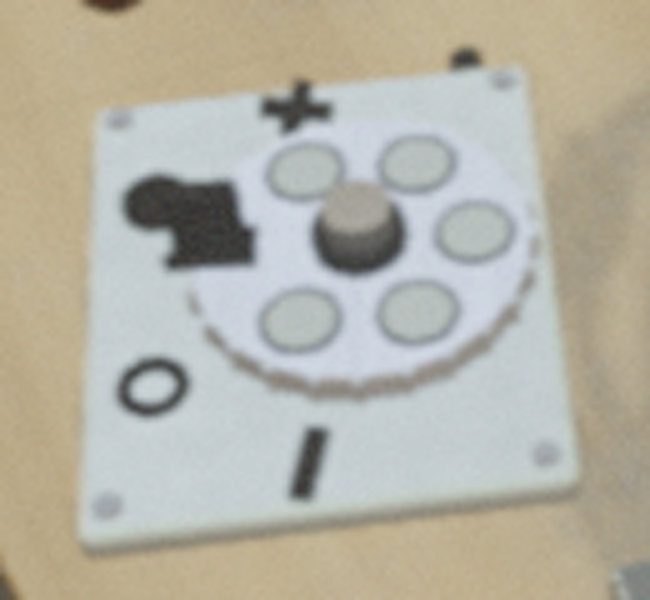

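Run:
```python
from h import *
c=read_camera("scene");s=read_camera("side")
A=np.array([357,-343,0])
def f(n,cam,u,v,z):
    p=ray(cam,u,v,z);d=p-A;print(n,p.round(0),"r %.0f ang %.0f"%(np.hypot(d[0],d[1]),np.degrees(np.arctan2(d[1],d[0]))))
f("base out",c,213,293.6,34);f("base in",c,231,292.4,34);f("top in",c,227.4,276.6,65)
f("side top L",s,226,250,65);f("side top R",s,239,250,65)
f("foot",s,277,240,0);f("foot2",s,317,233,0);f("col150",s,285,185,150);f("foot sc",c,240,233,0);f("foot sc2",c,275,218,0)
f("foot left",s,265,205,60); f("petri",c,323,228,14);f("scope2 corner",c,330,250,30);f("scope2 stage",c,330,240,130)
```

```text
base out [ 298. -321.   34.] r 63 ang 159
base in [ 324. -333.   34.] r 34 ang 164
top in [ 325. -327.   65.] r 36 ang 153
side top L [ 303. -316.   65.] r 60 ang 154
side top R [ 325. -320.   65.] r 39 ang 144
foot [ 403. -165.    0.] r 184 ang 75
foot2 [ 488. -148.    0.] r 235 ang 56
col150 [ 417. -246.  150.] r 114 ang 58
foot sc [ 407. -176.    0.] r 174 ang 73
foot sc2 [ 484. -172.    0.] r 213 ang 54
foot left [ 386. -121.   60.] r 223 ang 83
petri [ 542. -259.   14.] r 203 ang 25
scope2 corner [ 514. -330.   30.] r 157 ang 5
scope2 stage [ 472. -397.  130.] r 127 ang -25
```

Two views agree: axis ≈ (357,-343), base front at 158°, cross at 83°, tab at about 154°. All marker radii come out at 79 ± 1 mm. The tab therefore has to turn about 71° clockwise. I'll bring the shut fingers behind the tab first.

```bash
python3 -m handwheel '[{"hand":0,"x":0.007,"y":0.013,"z":0,"spin":1.4},{"hand":0,"x":0.015,"y":0.026,"z":0,"spin":2.8},{"hand":0,"x":0.022,"y":0.039,"z":0,"spin":4.2},{"hand":0,"x":0.029,"y":0.052,"z":0,"spin":5.6},{"hand":0,"x":0.036,"y":0.065,"z":0,"spin":7},{"hand":0,"x":0.044,"y":0.077,"z":-0.01,"spin":8.4},{"hand":0,"x":0.051,"y":0.09,"z":-0.02,"spin":9.8},{"hand":0,"x":0.058,"y":0.103,"z":-0.03,"spin":11.2},{"hand":0,"x":0.065,"y":0.116,"z":-0.04,"spin":12.6},{"hand":0,"x":0.073,"y":0.129,"z":-0.05,"spin":14},{"hand":0,"x":0.08,"y":0.142,"z":-0.06,"spin":15.4},{"hand":0,"x":0.087,"y":0.155,"z":-0.07,"spin":16.8},{"hand":0,"x":0.094,"y":0.168,"z":-0.08,"spin":18.2},{"hand":0,"x":0.102,"y":0.181,"z":-0.09,"spin":19.6},{"hand":0,"x":0.109,"y":0.194,"z":-0.1,"spin":21},{"hand":0,"x":0.116,"y":0.206,"z":-0.108,"spin":22.4},{"hand":0,"x":0.124,"y":0.219,"z":-0.108,"spin":23.8},{"hand":0,"x":0.131,"y":0.232,"z":-0.108,"spin":25.2},{"hand":0,"x":0.138,"y":0.245,"z":-0.108,"spin":26.6},{"hand":0,"x":0.145,"y":0.258,"z":-0.108,"spin":27.9}]'
python3 - <<'E'
from h import *
s=state();print(s["t"],s["eef_pos"],s["tcp_rot"],s["opening"],s["ft_force"],s["joints"])
a=snap("wrist","pics/w1.png");b=read_camera("scene")
b=b["img"][200:380,120:340];b=cv2.resize(b,None,fx=2.667,fy=2.667)
cv2.imwrite("pics/both1.png",np.hstack([cv2.resize(a["img"],(400,300)),b[:300,:400]])[:,:,::-1] if 0 else a["img"][:,:,::-1])
cv2.imwrite("pics/sc2.png",b[:,:,::-1])
E
```

```text
t: 1.97
eef_pos: [301.7, -346.6, 120.7]
tcp_rot: [3.142, -0.0, 1.123]
ft_force: [0.4, 0.7, 0.1]
opening: 0.006
1.9667 [ 301.66572576 -346.56772312  120.65126858] [ 3.14153599e+00 -5.74056435e-05  1.12286224e+00] 0.005795285918213541 [0.38231805 0.67784843 0.11740801] [-9.98523410e-01  4.22347663e-01  2.06992692e+00  1.29940292e-04
  6.49299825e-01 -2.12148914e+00]
```

View pics/w1.png

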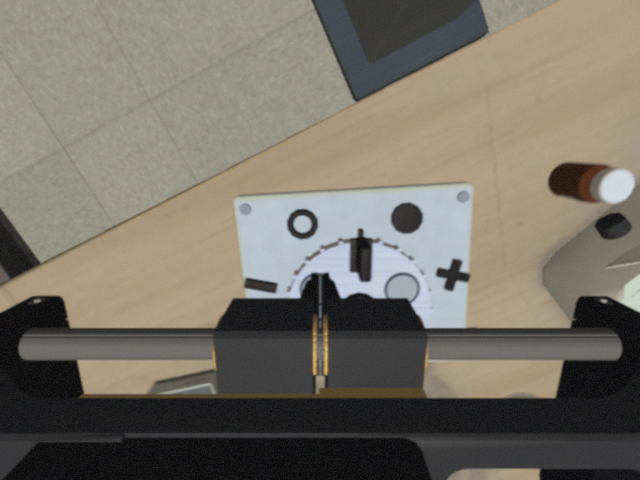

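The wrist view is clear. The ring is at (302,223), the disc at (407,218), the cross at (453,274), and the tab top near (366,263), midway between ring and disc. I'll check the axis and tab angle from this closer view.

Run:
```python
from h import *
from scipy.optimize import least_squares
c=read_camera("wrist")
g=c["img"].max(2);m=(g<70).astype(np.uint8);m[298:]=0
n,l,st,ce=cv2.connectedComponentsWithStats(m)
for i in range(1,n):
    if st[i,4]>60 and st[i,1]>180: print(st[i],ce[i].round(1),ray(c,*ce[i],23).round(1))
P=np.array([ray(c,u,v,23)[:2] for u,v in((302,223),(407,218),(453,274))])
r=least_squares(lambda a:np.hypot(*(P-a).T)-79,[357,-343]);A=r.x
print(A,r.fun,np.degrees(np.arctan2(*(P-A).T[::-1])))
for u,v in((361,230),(360,238),(363,280),(370,279),(357,238)):
    for z in(65,34):
        d=ray(c,u,v,z)[:2]-A;print((u,v),z,np.hypot(*d).round(),np.degrees(np.arctan2(d[1],d[0])).round(1))
cv2.imwrite("pics/w1c.png",cv2.resize(c["img"][200:310,230:480],None,fx=3,fy=3)[:,:,::-1])
```

```text
[390 204  30  29 670] [404.5 218.1] [ 308.3 -278.8   23. ]
[   0  211   39   67 1365] [ 13.3 250.4] [ 200.7 -559.8   23. ]
[287 210  28  28 330] [300.3 223.5] [ 278.  -351.1   23. ]
[594 213  36  26 682] [611.2 225.4] [ 381.3 -140.5   23. ]
[348 230  22  51 774] [359.  256.3] [ 320.9 -321.8   23. ]
[435 260  32  31 421] [450.5 275.1] [ 366.3 -263.4   23. ]
[301 274  19  24 308] [311.5 287.5] [ 328.3 -366.3   23. ]
[321 274  19  24 287] [328.1 287.8] [ 334.2 -354.6   23. ]
[243 279  31  13 263] [258.2 285. ] [ 308.  -403.4   23. ]
[346 294  22   4  64] [356.7 295.9] [ 350.4 -337.    23. ]
[ 356.68303295 -339.87935984] [ 0.11283116 -0.15707912  0.14023525] [-172.84473963  127.18396385   83.02996402]
(361, 230) 65 71.0 157.0
(361, 230) 34 64.0 154.0
(360, 238) 65 66.0 157.7
(360, 238) 34 58.0 154.5
(363, 280) 65 37.0 155.9
(363, 280) 34 25.0 147.3
(370, 279) 65 38.0 149.0
(370, 279) 34 27.0 136.4
(357, 238) 65 66.0 159.3
(357, 238) 34 58.0 156.7
```

View pics/w1c.png

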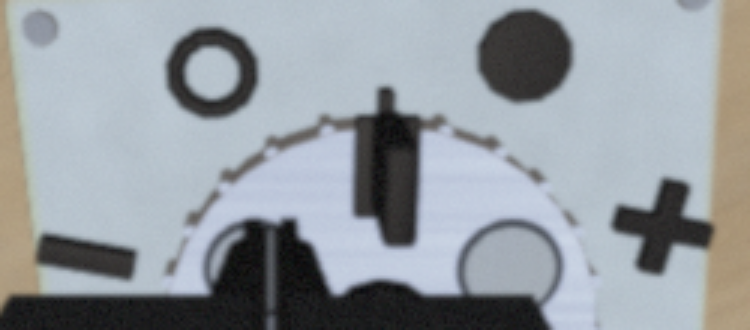

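The close view gives the axis at (356.5,-340.5), the cross at 83° and the tab at about 154°. I'll work out the arc waypoints while going down.

```bash
python3 -m handwheel '[{"hand":0,"z":-0.02},{"hand":0,"z":-0.04},{"hand":0,"z":-0.055},{"hand":0,"z":-0.066},{"hand":0,"z":-0.066}]'
python3 - <<'E'
from h import *
A=np.array([356.5,-341]);p=state()["eef_pos"][:2]
for th in list(range(154,86,-5))+[87,85,83]:
    t=np.radians(th);F=A+48*np.array([np.cos(t),np.sin(t)])+16*np.array([-np.sin(t),np.cos(t)])
    print(th,(F-p).round(0),(th-154)/5)
E
```

```text
154 [ 5. 13.] 0.0
149 [ 5. 17.] -1.0
144 [ 7. 21.] -2.0
139 [ 8. 25.] -3.0
134 [10. 29.] -4.0
129 [12. 33.] -5.0
124 [15. 37.] -6.0
119 [18. 40.] -7.0
114 [21. 43.] -8.0
109 [24. 46.] -9.0
104 [28. 49.] -10.0
99 [32. 51.] -11.0
94 [36. 53.] -12.0
89 [40. 54.] -13.0
87 [41. 55.] -13.4
85 [43. 55.] -13.8
83 [45. 55.] -14.2invalid input
```

The move was refused, probably because keys were left out. I'll send it again with all five.

```bash
python3 -m handwheel '[{"hand":0,"x":0,"y":0,"z":-0.02,"spin":0},{"hand":0,"x":0,"y":0,"z":-0.04,"spin":0},{"hand":0,"x":0,"y":0,"z":-0.055,"spin":0},{"hand":0,"x":0,"y":0,"z":-0.066,"spin":0},{"hand":0,"x":0,"y":0,"z":-0.066,"spin":0}]'
```

```text
t: 2.53
eef_pos: [300.7, -347.4, 53.0]
tcp_rot: [-3.139, -0.001, 1.113]
ft_force: [0.3, -0.2, -0.1]
opening: 0.003
```

```bash
python3 -m handwheel '[{"hand":0,"x":0.002,"y":0.006,"z":0.002,"spin":0},{"hand":0,"x":0.004,"y":0.012,"z":0.002,"spin":0},{"hand":0,"x":0.005,"y":0.017,"z":0.002,"spin":-1},{"hand":0,"x":0.007,"y":0.021,"z":0.002,"spin":-2},{"hand":0,"x":0.008,"y":0.025,"z":0.002,"spin":-3},{"hand":0,"x":0.010,"y":0.029,"z":0.002,"spin":-4},{"hand":0,"x":0.012,"y":0.033,"z":0.002,"spin":-5},{"hand":0,"x":0.015,"y":0.037,"z":0.002,"spin":-6},{"hand":0,"x":0.018,"y":0.040,"z":0.002,"spin":-7},{"hand":0,"x":0.021,"y":0.043,"z":0.002,"spin":-8},{"hand":0,"x":0.024,"y":0.046,"z":0.002,"spin":-9},{"hand":0,"x":0.028,"y":0.049,"z":0.002,"spin":-10},{"hand":0,"x":0.032,"y":0.051,"z":0.002,"spin":-11},{"hand":0,"x":0.036,"y":0.053,"z":0.002,"spin":-12},{"hand":0,"x":0.036,"y":0.053,"z":0.002,"spin":-12}]'
python3 - <<'E'
from h import *
a=snap("wrist","pics/w2.png")["img"];b=read_camera("scene")["img"]
w=np.vstack([a[180:330,220:480],]) 
L=cv2.resize(a,(400,300));R=cv2.resize(b[230:350,160:320],(400,300),interpolation=cv2.INTER_CUBIC)
cv2.imwrite("pics/b2.png",np.hstack([L,R])[:,:,::-1])
E
```

```text
t: 3.78
eef_pos: [338.0, -293.8, 57.6]
tcp_rot: [3.14, -0.001, 0.065]
ft_force: [-0.5, 0.1, 0.0]
opening: 0.001
```

View pics/b2.png

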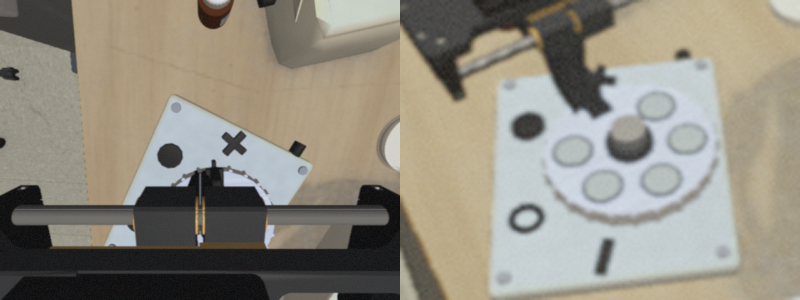

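The tab followed the finger. In the wrist view the pointer tip is near (341,261) and the cross near (374,230), so it's still short of the cross. I'll measure how much is left.

Run:
```python
from h import *
c=read_camera("wrist")
o=c["img"][200:320,270:430]
cv2.imwrite("pics/w2c.png",cv2.resize(o,None,fx=5,fy=5,interpolation=cv2.INTER_CUBIC)[:,:,::-1])
A=np.array([356.5,-341])
for n,u,v,z in(("cross",374,230,23),("disc",272,249,23),("tip",341,261,34),("tip",341,265,34)):
    d=ray(c,u,v,z)[:2]-A;print(n,(d+A).round(1),np.hypot(*d).round(1),np.degrees(np.arctan2(d[1],d[0])).round(1))
print(state()["eef_pos"])
```

```text
cross [ 366.4 -262.9] 78.8 82.8
disc [ 308.9 -278.3] 78.7 127.2
tip [ 348.3 -279.1] 62.5 97.5
tip [ 348.5 -281.4] 60.1 97.6
[ 337.48839063 -294.14372678   57.22237029]
```

View pics/w2c.png

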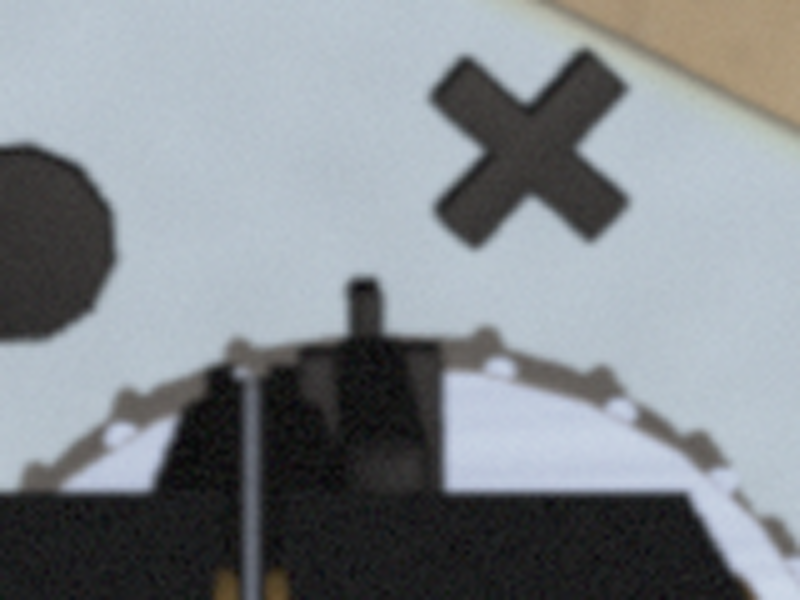

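About 13° is left. I'll push 10° more, then look again.

```bash
python3 -m handwheel '[{"hand":0,"x":0.002,"y":0.0005,"z":0,"spin":-0.5},{"hand":0,"x":0.004,"y":0.001,"z":0,"spin":-1},{"hand":0,"x":0.006,"y":0.0015,"z":0,"spin":-1.5},{"hand":0,"x":0.008,"y":0.002,"z":0,"spin":-2},{"hand":0,"x":0.008,"y":0.002,"z":0,"spin":-2},{"hand":0,"x":0.008,"y":0.002,"z":0,"spin":-2}]'
python3 - <<'E'
from h import *
c=read_camera("wrist")
o=c["img"][200:320,270:430]
cv2.imwrite("pics/w3c.png",cv2.resize(o,None,fx=5,fy=5,interpolation=cv2.INTER_CUBIC)[:,:,::-1])
E
```

```text
t: 4.43
eef_pos: [345.2, -292.1, 56.8]
tcp_rot: [3.141, -0.0, -0.102]
ft_force: [-0.9, 0.2, -1.3]
opening: 0.004
```

View pics/w3c.png

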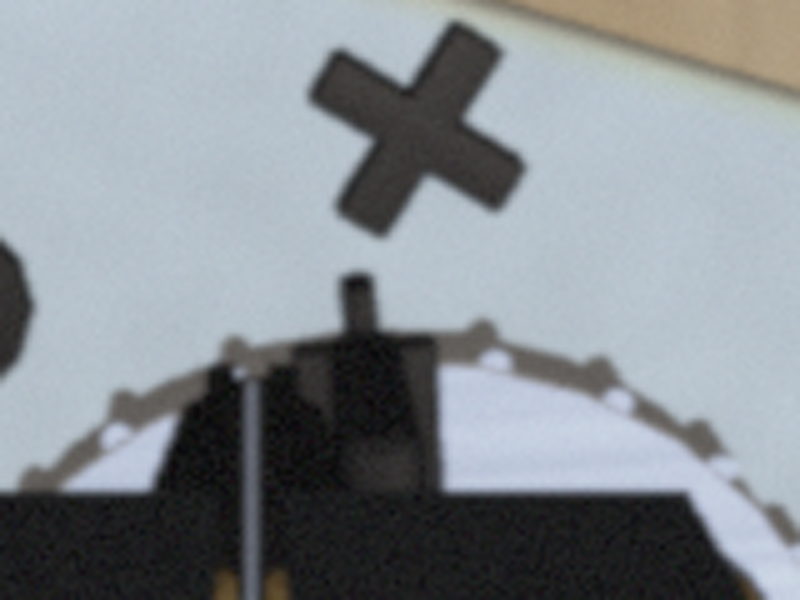

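Pointer tip is at crop (357,300), i.e. image (341.4,260). The cross centre is at crop (417,130), i.e. (353.4,226).

Run:
```python
from h import *
c=read_camera("wrist")
for A in ([356.5,-341],[357,-342.5],[356.5,-340]):
  for n,u,v,z in(("cross",353.4,226,23),("tipbase",341.9,264,34),("tipend",341.3,256,34),("tip",341.5,258,26)):
    d=ray(c,u,v,z)[:2]-A;print(n,np.hypot(*d).round(1),np.degrees(np.arctan2(d[1],d[0])).round(1))
```

```text
cross 79.0 82.0
tipbase 60.2 87.9
tipend 64.8 88.0
tip 61.0 87.6
cross 80.4 82.5
tipbase 61.7 88.4
tipend 66.3 88.4
tip 62.5 88.1
cross 78.0 81.9
tipbase 59.2 87.8
tipend 63.8 87.9
tip 60.0 87.5
```

```bash
python3 -m handwheel '[{"hand":0,"x":0.002,"y":0,"z":0,"spin":-0.4},{"hand":0,"x":0.004,"y":0,"z":0,"spin":-0.8},{"hand":0,"x":0.0052,"y":0.0003,"z":0,"spin":-1.15},{"hand":0,"x":0.0052,"y":0.0003,"z":0,"spin":-1.15},{"hand":0,"x":0.0052,"y":0.0003,"z":0,"spin":-1.15}]'
python3 - <<'E'
from h import *
c=read_camera("wrist")
o=c["img"][200:320,270:430]
cv2.imwrite("pics/w4c.png",cv2.resize(o,None,fx=5,fy=5,interpolation=cv2.INTER_CUBIC)[:,:,::-1])
E
```

```text
t: 4.95
eef_pos: [350.4, -291.9, 56.7]
tcp_rot: [-3.142, -0.0, -0.203]
ft_force: [-0.5, 0.7, 1.3]
opening: 0.005
```

View pics/w4c.png

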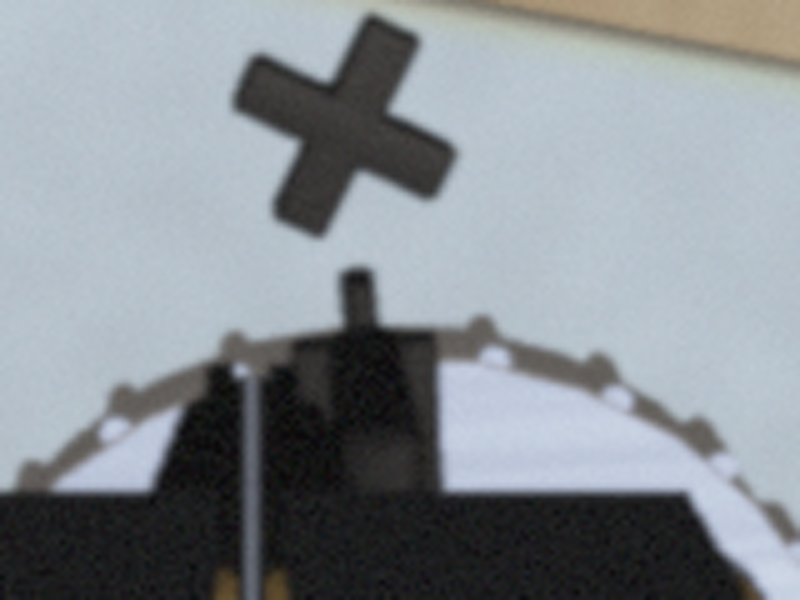

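The pointer line, tip (355,270) to base (362,325) in the crop, now runs through the cross centre at (346,127). A numeric check and the numbers for retreat and press come next.

Run:
```python
from h import *
c=read_camera("wrist")
for A in ([356.5,-341],[357,-342.5]):
  for n,u,v,z in(("cross",339.2,225.4,23),("tipbase",342.2,264,34),("tipend",341.1,255,34),("tip",341.2,258,26)):
    p=ray(c,u,v,z)[:2];d=p-A;print(n,p.round(1),np.hypot(*d).round(1),np.degrees(np.arctan2(d[1],d[0])).round(1))
```

```text
cross [ 367.8 -262.9] 79.0 81.7
tipbase [ 365.3 -282. ] 59.7 81.6
tipend [ 365.6 -276.7] 64.9 81.9
tip [ 365.3 -281.1] 60.5 81.6
cross [ 367.8 -262.9] 80.4 82.3
tipbase [ 365.3 -282. ] 61.1 82.2
tipend [ 365.6 -276.7] 66.3 82.5
tip [ 365.3 -281.1] 62.0 82.3
```

The pointer is at 81.6–81.9° and the cross at 81.7°, so they're aligned within half a degree. I'll back straight off the tab, go up, and move over the button.

```bash
python3 -m handwheel '[{"hand":0,"x":-0.006,"y":0,"z":0,"spin":0},{"hand":0,"x":-0.014,"y":0,"z":0,"spin":0},{"hand":0,"x":-0.014,"y":0,"z":0.02,"spin":0},{"hand":0,"x":-0.014,"y":0,"z":0.045,"spin":0},{"hand":0,"x":-0.014,"y":0,"z":0.06,"spin":0},{"hand":0,"x":-0.01,"y":-0.01,"z":0.06,"spin":-1.2},{"hand":0,"x":-0.005,"y":-0.02,"z":0.06,"spin":-2.5},{"hand":0,"x":0,"y":-0.03,"z":0.06,"spin":-3.8},{"hand":0,"x":0.004,"y":-0.04,"z":0.06,"spin":-5},{"hand":0,"x":0.007,"y":-0.049,"z":0.06,"spin":-6.3},{"hand":0,"x":0.007,"y":-0.049,"z":0.06,"spin":-7.6},{"hand":0,"x":0.007,"y":-0.049,"z":0.06,"spin":-9},{"hand":0,"x":0.007,"y":-0.049,"z":0.06,"spin":-10.4},{"hand":0,"x":0.007,"y":-0.049,"z":0.06,"spin":-12},{"hand":0,"x":0.007,"y":-0.049,"z":0.06,"spin":-12}]'
python3 - <<'E'
from h import *
c=read_camera("scene");s=read_camera("side")
L=cv2.resize(c["img"][210:360,170:330],(400,375),interpolation=cv2.INTER_CUBIC);R=cv2.resize(s["img"][190:340,170:330],(400,375),interpolation=cv2.INTER_CUBIC)
cv2.imwrite("pics/b5.png",np.hstack([L,R])[:,:,::-1])
E
```

```text
t: 6.3
eef_pos: [356.9, -340.9, 116.6]
tcp_rot: [3.142, -0.0, -1.258]
ft_force: [0.3, 0.4, 0.4]
opening: 0.008
```

View pics/b5.png

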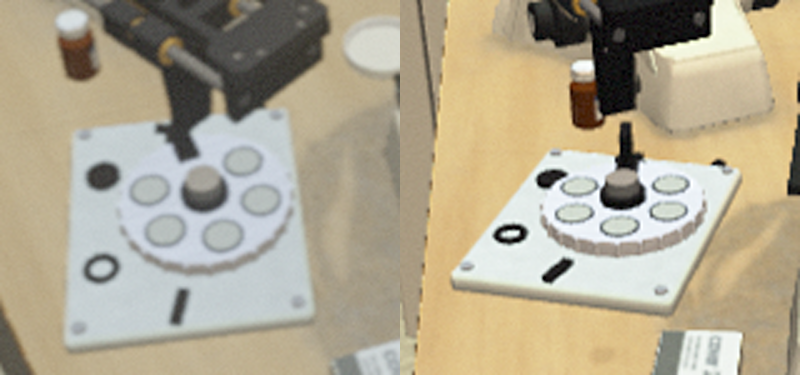

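Both views show the tab at the cross and the bystanders in place. The fingertips are above the button, with side-crop columns 618 and 622. Now the press.

```bash
python3 -m handwheel '[{"hand":0,"x":0,"y":0,"z":-0.02,"spin":0},{"hand":0,"x":0,"y":0,"z":-0.04,"spin":0},{"hand":0,"x":0,"y":0,"z":-0.048,"spin":0},{"hand":0,"x":0,"y":0,"z":-0.051,"spin":0},{"hand":0,"x":0,"y":0,"z":-0.054,"spin":0},{"hand":0,"x":0,"y":0,"z":-0.056,"spin":0},{"hand":0,"x":0,"y":0,"z":-0.057,"spin":0},{"hand":0,"x":0,"y":0,"z":-0.057,"spin":0},{"hand":0,"x":0,"y":0,"z":-0.057,"spin":0}]'
```

```text
t: 7.15
eef_pos: [357.4, -340.7, 60.3]
tcp_rot: [3.141, -0.0, -1.252]
ft_force: [-3.5, 2.2, 4.9]
opening: 0.006
```

The force is 4.9 N, just at the bottom. I'll press a little more to reach the stop for certain.

```bash
python3 -m handwheel '[{"hand":0,"x":0,"y":0,"z":-0.001,"spin":0},{"hand":0,"x":0,"y":0,"z":-0.0015,"spin":0},{"hand":0,"x":0,"y":0,"z":-0.0015,"spin":0},{"hand":0,"x":0,"y":0,"z":-0.0015,"spin":0}]'
```

```text
t: 7.48
eef_pos: [357.4, -340.8, 59.9]
tcp_rot: [-3.141, -0.001, -1.252]
ft_force: [-5.5, 6.1, 21.1]
opening: 0.004
```

The force jumped to 21 N with only 0.4 mm more travel, so the button is on its stop. Now I'll let it up and retreat.

```bash
python3 -m handwheel '[{"hand":0,"x":0,"y":0,"z":0.003,"spin":0},{"hand":0,"x":0,"y":0,"z":0.008,"spin":0},{"hand":0,"x":0,"y":0,"z":0.02,"spin":0},{"hand":0,"x":0,"y":0,"z":0.05,"spin":0},{"hand":0,"x":0,"y":0,"z":0.08,"spin":0},{"hand":0,"x":-0.02,"y":-0.03,"z":0.11,"spin":0},{"hand":0,"x":-0.04,"y":-0.06,"z":0.13,"spin":0},{"hand":0,"x":-0.06,"y":-0.09,"z":0.13,"spin":0},{"hand":0,"x":-0.08,"y":-0.12,"z":0.13,"spin":0},{"hand":0,"x":-0.08,"y":-0.12,"z":0.13,"spin":0},{"hand":0,"x":-0.08,"y":-0.12,"z":0.13,"spin":0}]'
python3 - <<'E'
from h import *
c=read_camera("wrist");s=read_camera("side")
L=cv2.resize(c["img"],(400,300));R=cv2.resize(s["img"][190:340,170:330],(400,375),interpolation=cv2.INTER_CUBIC)
L=cv2.copyMakeBorder(L,0,75,0,0,0);cv2.imwrite("pics/b6.png",np.hstack([L,R])[:,:,::-1])
cv2.imwrite("pics/w6.png",c["img"][:,:,::-1]);cv2.imwrite("pics/s6.png",read_camera("scene")["img"][:,:,::-1])
E
```

```text
t: 8.4
eef_pos: [276.6, -462.2, 188.6]
tcp_rot: [-3.141, -0.001, -1.255]
ft_force: [-0.2, 0.9, -0.4]
opening: 0.005
```

View pics/b6.png

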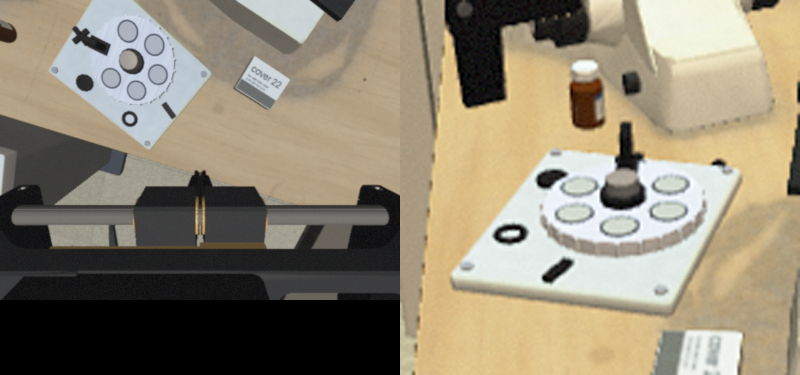

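The button is up again, at the same height as before in the side view. The tab points at the cross (left panel (80,35)), and the bystanders are where they were. One closer look at the alignment before handing in.

Run:
```python
from h import *
a=cv2.imread("pics/w6.png")[0:190,80:340]
cv2.imwrite("pics/w6c.png",cv2.resize(a,None,fx=3,fy=3,interpolation=cv2.INTER_CUBIC))
```

```text
(no output)
```

View pics/w6c.png

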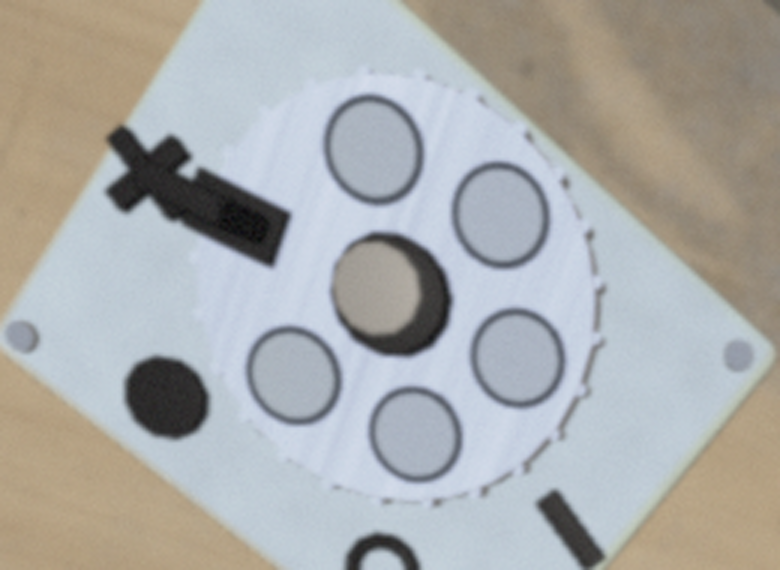

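In this crop the slope from wheel centre (398,293) to tab foot (240,218) is 0.475, and to the cross (148,173) it is 0.48. They agree, so I'm handing in.

```bash
python3 -c "
from cell import *
print(state()['t']);print(job_done())"
```

```text
8.55
the job is handed in; nothing more can be done
None
```

I pushed the tab about 71° clockwise with the shut fingers until it pointed at the cross. Then I backed off, pressed the button to its stop, released it and moved clear. The job was handed in at 8.55 s.

- **Tab:** before the press, the pointer measured 81.6–81.9° and the cross 81.7°. After the press, a close view still showed them in line.
- **Button:** the force rose from 4.9 N to 21 N over only 0.4 mm, so it reached its stop. The side picture afterwards shows it up again.
- **Bystanders:** the vial and the carton look unmoved in the last pictures. I did not check the petri dish after the press, and I never picked out the objective can in any picture; the arm met no unexpected force.
- **Disagreements:** the cameras differed by about 2 mm on the wheel axis. One move call was refused for missing keys, did nothing, and was resent in full.

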